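# Index the stamping carousel to its next station and press the blank

## Robot

A 6-joint arm with a two-finger parallel gripper is mounted at the origin on the work surface. World frame = base frame: x ahead of the robot, y to its left, z up, the work surface at z = 0. Lengths are in m, angles in rad, forces in N, time in s.
With the tool pointing down it reaches from about 0.375 to 0.9 m from the base axis. Payload 3.1 kg.
Tool frame: the origin (TCP) lies midway between the tips of the shut fingers; the grasp point (between the pads) lies 19 mm behind it; z points along the fingers, x is the direction in which the jaws open and shut, and the axes are right-handed (so a half turn about z gives the same grasp; the last joint's range is limited). The gripper opens to 85 mm and grips with 20 to 120 N. Pads are 22 mm wide; open, the fingers measure 114 mm over their backs; the gripper's body (76 mm by 85 mm) begins 54 mm behind the grasp point. The pads swing forward as they close: fully open they stand 13 mm farther back than shut.
Start: joints at [-1.438, 0.527, 1.433, -0, 1.181, -0.178], TCP at [0.192, -0.595, 0.231] pointing down, gripper open.
Joint ranges: [-3.08, 3.08], [-0.75, 2.2], [0.22, 2.44], [-1.43, 4.57], [0, 2.65], [-2.85, 2.85]. Speed limits (rad/s): [2.79, 2.79, 3.14, 3.14, 3.14, 3.14].

## Interface

Orientations are given as a unit quaternion [x, y, z, w].
In Python, from station import * gives the robot as it stands.
- The arm moves only by the tool servo_tool, never from a script. Its argument "targets" is a list of rows, each a list of 6 numbers: the shift along the tool's x, y, z in mm, then the turn, a rotation vector about the tool's x, y, z in degrees. A call has 1 to 10 rows; each row is the pose to reach, as a shift and turn from the pose commanded when the call began, along the tool's axes at that moment; what a row does not reach only later rows make up. A row lasts 1/8 s, in which the tool goes at most 62.5 mm and 10.7 degrees, less where a joint would pass 70% of its speed; a pose out of reach is approached as far as the arm can. A call with a gripper value outside its range is refused whole. "gripper" is the finger opening in mm, from 0 to 85.4, set as the call begins (left out, the last holds). The fingers move at their own pace and stop on an object; "newtons" is the grip in N (left out, the last holds). Time passes only in rows, so rows that repeat a pose let the fingers close. It gives the time, the measured TCP pose, the force and the opening at its end, in the units of the state.
- sense(): the state, without advancing time (a new reading comes with each control period).
- snapshot(name): name is "scene" or "top" or "wrist"; returns a dict with "color" (480x640x3 uint8, red, green, blue), "vfov" (degrees; the focal length in pixels is half the picture's height over the tangent of half this angle, whatever the lens; pixels are square), "cx", "cy" (the principal point, pixels), "R" (3x3) and "t" (3): a world point X has camera coordinates R X + t. Camera axes: x right, y down, z forward; pixel columns grow to the right and rows downward; lengths in m; the calibration is good to about 2 mm. The wrist camera is an equidistant fisheye: a pixel r from the principal point sees the ray r / f radians off the axis. A picture is of the moment at which its call begins. There is no depth.
- sign_off(): hands the job in, once; it reports no verdict.
The state is a dict: "t": time; "q": joint angles; "qd": joint speeds; "tau": joint torques, N m; "tcp_pos": TCP position; "tool_rot": TCP orientation; "force": force on the tool from outside, world axes, zero at the start; "ft_torque": the same for the moment, N m; "finger_gap": opening from 0.0 (shut) to 1.0 (fully open).
Only numpy, scipy, OpenCV 4.12 (cv2) and the standard library are available. Lean on these libraries where they do the work, as an engineer would, in place of code of your own. Each camera call takes 0.05 s, during which the arm holds its last target. There are 200 camera calls.

## Task

Someone freed the carousel of the little bench press and left it between stations. Push it counter-clockwise (seen from above) by one of its upright pegs until the spring index pin drops fully into the next slot of the rim, and lean on the peg with about 15 N for a second to take up the play, never pushing the carousel with more than 22 N. Then press the black plunger knob all the way down once (it needs about 8 N; not more than 25 N), hold it there for a second, let it come back up, and leave everything on the bench where it is.

Things in the scene. Friction and masses are not known exactly. Their poses are not given: they have to be found in the camera images.
- station: Indexing bench press, fixed: green base plate 330 x 270 x 18 mm with a round carousel and a press column. Origin: on the carousel's vertical axis, at bench level. Its +x points from there to the column (roughly away from the robot), z up. The plate spans x -135 to 195 and y -135 to 135 mm.
- head_top (a point): Top of the green press head, above the plunger (station x = 66, y = 0), 155 mm above the bench. Head: station x 35 to 185, y -25 to 25 mm, 113 to 155 mm high. Column: x 145 to 185, y -30 to 30 mm, 168 mm high.
- pin_area (a point): Nominal place of the brass spring index pin: 115 mm from the axis, 60 degrees from the station's +x towards +y, at the rim's top, 58 mm above the bench. The pin sits in a grey block 50 mm wide, 105 to 165 mm from the axis on that ray, 82 mm high; pin knob 20 mm wide, up to 113 mm high. The block is adjustable: the true pin lies up to 12 mm to either side along the rim.
- carousel_top (a point): Centre of the carousel's top face, 62 mm above the bench, on its axis; turns with it. Aluminium disc of radius 104 mm with a notched steel rim out to about 124 mm (top 58 mm high). On radius 66 mm it has six nests, 40 mm wide, with domed brass blanks, up to 78 mm high, midway between the pegs.
- peg0 (a point): Centre of the top (86 mm above the bench) of peg number 0 of six. Steel pegs with red bands, 12 mm diameter, standing 24 mm above the carousel's top face, on a circle of radius 92 mm about the axis, 60 degrees apart. At carousel value q, peg k stands at q + 30 + 60 k degrees from the station's +x.
- carousel (a joint): Turn of the carousel (rad), growing counter-clockwise seen from above; starts at -0.65 to -0.30. Steady drag of 5.5 N at the pegs; it stays where left. The next slot meets the pin near 0, truly anywhere from -0.10 to 0.10: feel for it. There the pin drops in and the carousel meets a hard stop (1.5 mm play). It does not pull itself in; rushed, the pin may miss.
- index_pin (a joint): Drop of the spring index pin (m): 0 while it rides on the rim, 0.009 when it is fully down in a slot.
- plunger (a joint): Travel of the press plunger (m): 0 up, 0.014 fully down on its hard stop. Spring return: about 5 N at the top, 9 N at the bottom, plus 2 N of weight that helps pressing down.
- knob_top (a point): Centre of the flat top of the black plunger knob (36 mm diameter, flat top 30 mm), 193 mm above the bench when up. Press it straight down.
- solder_brick: Bystander beside the press: off-white soldering brick 100 x 75 x 30 mm; origin under its centre.
- blank_stack: Bystander beside the press: stack of brass discs, 29 mm diameter, 17 mm high; origin under its centre.
- dapping_block: Bystander beside the press: steel dapping cube, 45 mm; origin under its centre.
- bead_cup: Bystander beside the press: small copper cup, 48 mm wide, 35 mm high; origin under its centre.
- chasing_hammer: Bystander: hammer lying on the bench to the robot's right; about 0.3 m long, under 50 mm high.
- graver: Bystander: screwdriver-like graver lying on the bench to the robot's left; about 0.2 m long, under 40 mm high.
- flux_jar: Bystander: amber jar, 56 mm wide, 70 mm high, standing to the left; origin under its centre.
- ring_stand: Bystander: wooden ring cone, foot 64 mm wide, 112 mm high, standing to the right; origin under its centre.

How it is judged:
By the outcome, as a careful person would: the job done as asked, in the order asked, and still so for the second after the job is handed in, with the robot touching nothing.
It also fails if it takes over 64 s, if anything falls off the work surface, if the arm or the gripper's body presses on something with over 40 N, if the wrist force passes 120 N, or if a joint passes its speed limit or range.

## Working session

There is one attempt and no reset: what is moved stays moved. The work goes in short steps, Python scripts to look and compute and a tool call to move; the robot and the scene stay as the last step left them, time stands still between calls to the robot, and variables do not carry over. Pictures are saved under pics/ and viewed, about 8 in all and at most 12, crops included, and the job is handed in when it is done.

Besides the shell and the picture viewer there is one more tool, called after "Emit:" as a command line: name --pt "numbers of a row" for each row, then --argument value for the rest. servo_tool: Moves the arm, as the interface text tells. Its arguments: {"type":"object","properties":{"targets":{"type":"array","items":{"type":"array","items":{"type":"number"}}},"gripper":{"type":"number"},"newtons":{"type":"number"}},"required":["targets"]}

```bash
mkdir -p pics; ls; python3 - <<'E'
from station import *
import cv2
for n in("scene","top"):
    s=snapshot(n); cv2.imwrite(f"pics/{n}0.png",s["color"][:,:,::-1]); print(n,s["vfov"],s["cx"],s["cy"],s["R"],s["t"])
print(sense())
E
```

```text
pics
scene 54.615734528376606 326.04272480643124 236.82169295703892 [[-0.69061579  0.7232167  -0.00272903]
 [ 0.5886935   0.55995665 -0.58299958]
 [-0.42010689 -0.40423528 -0.81246787]] [ 0.38521868 -0.24259765  1.68219443]
top 56.204126884743204 321.91335232245166 242.1912390157527 [[-0.00547115 -0.99969902  0.02391535]
 [-0.99729061  0.0037004  -0.07346933]
 [ 0.07335872 -0.02425251 -0.99701069]] [-0.02243235  0.58318427  1.32130543]
{'t': 0.1, 'q': array([-1.43753656e+00,  5.28398401e-01,  1.43381601e+00, -2.32524825e-05,
        1.18139969e+00, -1.78519276e-01]), 'qd': array([-0.00108891, -0.0014762 , -0.00315626,  0.00090767, -0.00109424,
       -0.00091494]), 'tau': array([-1.48718536e-04, -4.43305278e+01, -1.78586519e+01, -1.99237620e-04,
        3.89293258e-03, -1.01039748e-05]), 'tcp_pos': array([ 0.19164054, -0.59419278,  0.23040269]), 'tool_rot': array([ 8.08319084e-01, -5.88743778e-01, -7.06105013e-04, -7.23247747e-04]), 'force': array([ 0.39096884, -0.6840201 , -0.33920349]), 'ft_torque': array([ 0.05966234,  0.02424796, -0.0433417 ]), 'finger_gap': 1.0019327484426563}
```

View pics/top0.png

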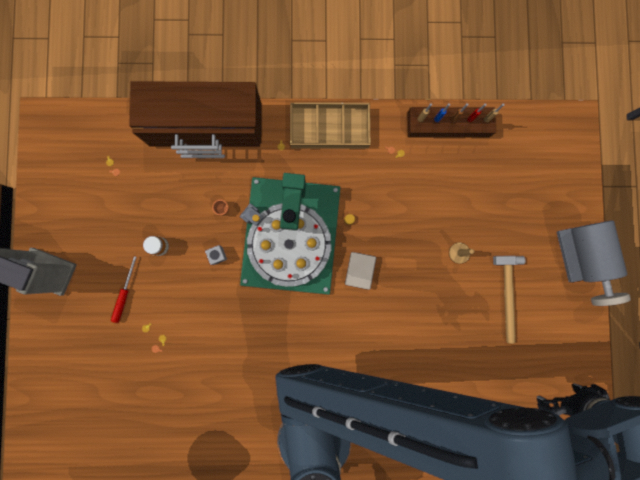

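View pics/scene0.png

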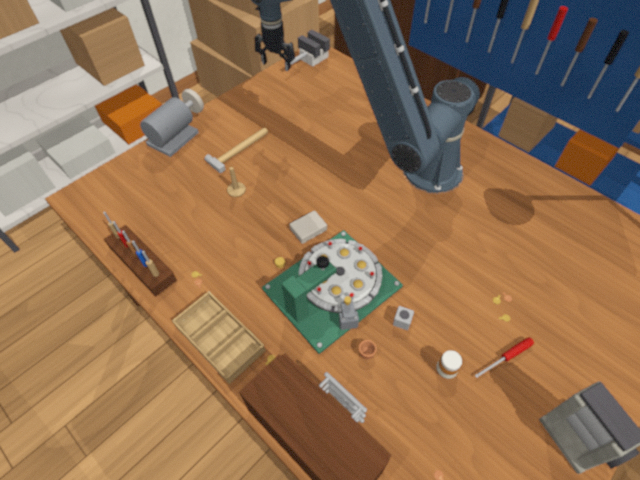

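The top view shows the station at about (290,240), with the column up at (293,185), the knob at (289,215), and the pin block at (250,213). Red pegs are visible in both views. Next I'll fit the plate, pegs and knob.

```bash
cat > h.py <<'E'
from station import *
import cv2, numpy as np
from scipy.optimize import least_squares
from scipy.spatial.transform import Rotation as Ro
def ray(s,uv):
    f=240/np.tan(np.radians(s["vfov"]/2)); R,t=np.array(s["R"]),np.array(s["t"])
    uv=np.atleast_2d(uv).astype(float); d=np.c_[(uv[:,0]-s["cx"])/f,(uv[:,1]-s["cy"])/f,np.ones(len(uv))]
    return -R.T@t, d@R
def fish(s,uv):
    f=240/np.tan(np.radians(s["vfov"]/2)); R,t=np.array(s["R"]),np.array(s["t"])
    p=np.atleast_2d(uv)-[s["cx"],s["cy"]]; r=np.linalg.norm(p,axis=1); a=r/f
    d=np.c_[p*(np.sin(a)/np.maximum(r,1e-9))[:,None],np.cos(a)]
    return -R.T@t, d@R
def plane(s,uv,z,c=ray):
    o,d=c(s,uv); return o+d*((z-o[2])/d[:,2])[:,None]
def red(img,lo=4):
    h=cv2.cvtColor(img,cv2.COLOR_RGB2HSV)
    m=(((h[...,0]<6)|(h[...,0]>172))&(h[...,1]>150)&(h[...,2]>80)).astype(np.uint8)
    n,_,st,c=cv2.connectedComponentsWithStats(m); return [(c[i],st[i,4]) for i in range(1,n) if st[i,4]>=lo]
E
python3 - <<'E'
from h import *
for n,roi in(("top",(235,170,350,300)),("scene",(260,225,410,355))):
    s=snapshot(n); im=s["color"]; x0,y0,x1,y1=roi
    pk=[c for c,a in red(im,3) if x0<c[0]<x1 and y0<c[1]<y1]
    P=plane(s,pk,0.078)[:,:2]; print(n,np.round(pk,1).tolist()); print(np.round(P,4).tolist())
    def res(p): return np.concatenate([[min(np.linalg.norm(q-p[:2])-.092,1)] for q in P])
    r=least_squares(res,P.mean(0),loss='soft_l1',f_scale=.003); print("centre",r.x,np.round(r.fun,4))
    print("angles",np.round(np.degrees(np.arctan2(P[:,1]-r.x[1],P[:,0]-r.x[0])),1))
    h=cv2.cvtColor(im,cv2.COLOR_RGB2HSV)
    g=((h[...,0]>60)&(h[...,0]<95)&(h[...,1]>90)).astype(np.uint8); m=np.zeros_like(g); m[y0:y1,x0:x1]=g[y0:y1,x0:x1]
    ys,xs=np.nonzero(m); Q=plane(s,np.c_[xs,ys],.018)[:,:2].astype(np.float32)
    print("plate",cv2.minAreaRect(Q*1000))
    cv2.imwrite(f"pics/{n}c.png",cv2.resize(im[y0:y1,x0:x1,::-1],None,fx=4,fy=4,interpolation=2))
    k=((h[...,2]<45)).astype(np.uint8)
    nn,_,st,c=cv2.connectedComponentsWithStats(k)
    print("dark",[(c[i].round(1).tolist(),int(st[i,4]),plane(s,c[i],.19).round(4).tolist()) for i in range(1,nn) if st[i,4]>40 and x0<c[i][0]<x1 and y0<c[i][1]<y1])
E
```

```text
top [[315.5, 226.0], [259.3, 228.3], [316.9, 258.1], [261.0, 260.7], [289.8, 275.8]]
[[0.6256, -0.0056], [0.6195, 0.1552], [0.5334, -0.0091], [0.5267, 0.1499], [0.4834, 0.068]]
centre [0.576175   0.07266099] [ 0.0005  0.0012  0.0003 -0.0003  0.0009]
angles [ -57.7   62.3 -117.6  122.6 -177.1]
plate ((617.1964111328125, 67.82499694824219), (264.40240478515625, 347.2057189941406), 83.95675659179688)
dark [([289.2, 215.7], 135, [[0.6405, 0.0644, 0.19]])]
scene [[329.5, 243.5], [360.0, 248.0], [308.8, 262.6], [371.5, 273.5], [318.5, 289.0], [351.2, 294.8]]
[[0.5325, -0.0095], [0.4816, 0.0678], [0.6236, -0.0066], [0.5256, 0.1503], [0.6671, 0.0753], [0.6175, 0.1543]]
centre [0.57463597 0.07227005] [-0.      0.0012  0.0008  0.0002  0.0005  0.0006]
angles [-117.3 -177.3  -58.1  122.1    1.9   62.4]
plate ((610.2156982421875, 74.31896209716797), (264.7996826171875, 322.6675720214844), 84.08477020263672)
dark [([322.0, 261.9], 78, [[0.6462, 0.0702, 0.19]])]
```

View pics/topc.png

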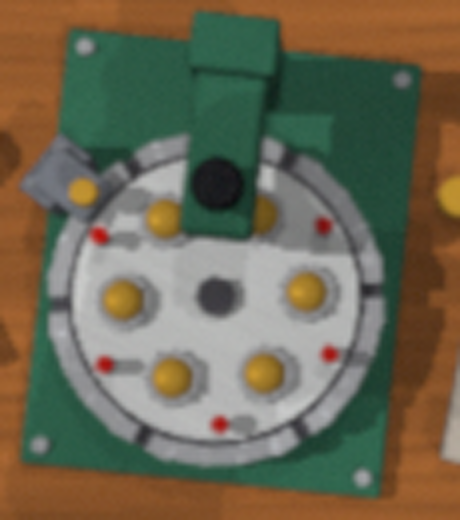

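The crop shows red pegs at 60° spacing, with the slots about 22° short of the pin block at upper left. Axis is about (0.5755, 0.0725), yaw about −6°, and q about −0.38. I'll push the near peg (world −177°) toward −y with the shut fingers' flank, tool y along the tangent.

```bash
cat >> h.py <<'E'
C=np.array([.5755,.0725])
def rel(pos,xang):
    "shift mm and turn deg in tool axes to reach a tool-down pose with tool x at world angle xang (deg)"
    s=sense(); R0=Ro.from_quat(s["tool_rot"]); a=np.radians(xang)
    R1=Ro.from_matrix(np.c_[[np.cos(a),np.sin(a),0],[np.sin(a),-np.cos(a),0],[0,0,-1]])
    return np.round(R0.inv().apply(np.array(pos)-s["tcp_pos"])*1000,1), np.round(np.degrees((R0.inv()*R1).as_rotvec()),1)
def arc(th,r=.097,back=.025):
    a=np.radians(th); return C+r*np.array([np.cos(a),np.sin(a)])-back*np.array([-np.sin(a),np.cos(a)])
E
python3 - <<'E'
from h import *
p=arc(-177.3); print(p); 
for z in(.2,): print(rel([*p,z],2.7), rel([.43,-.25,.22],-35))
E
```

```text
[0.47743002 0.09290292]
(array([-566.5, -482.8,   31.6]), array([ -0.1,   0.1, -74.8])) (array([-254.7, -332.5,   11.1]), array([ -0. ,   0.1, -37.1]))
```

Emit:
servo_tool --pt "-32 -42 1 0 0 -5" --pt "-64 -83 3 0 0 -9" --pt "-96 -125 4 0 0 -14" --pt "-128 -166 5 0 0 -18" --pt "-160 -208 7 0 0 -23" --pt "-191 -250 8 0 0 -28" --pt "-223 -291 9 0 0 -32" --pt "-255 -333 11 0 0 -37" --gripper 0 --newtons 60

```text
t: 1.2
tcp_pos: [0.4313, -0.2486, 0.2204]
tool_rot: [0.954, -0.301, 0.0, 0.0]
force: [0.7, -0.7, 0.5]
finger_gap: -0.001
```

```bash
python3 -c "
from h import *
s=sense();print(s['t'],s['tcp_pos'],s['q']);print(rel([*arc(-177.3),.2],2.7))"
```

```text
1.2 [ 0.43130512 -0.24863482  0.2203831 ] [-7.47809217e-01  3.72434453e-01  1.75861524e+00  3.19266431e-05
  1.01001531e+00 -1.37072465e-01]
(array([-158.1, -306.2,   20.3]), array([  0. ,  -0. , -37.7]))
```

Emit:
servo_tool --pt "-20 -38 0 0 0 -5" --pt "-40 -77 0 0 0 -10" --pt "-60 -115 0 0 0 -14" --pt "-80 -153 0 0 0 -19" --pt "-100 -192 5 0 0 -24" --pt "-120 -230 10 0 0 -29" --pt "-140 -268 15 0 0 -34" --pt "-158 -306 20 0 0 -37.7" --pt "-158 -306 20 0 0 -37.7"

```text
t: 2.33
tcp_pos: [0.4771, 0.0935, 0.1999]
tool_rot: [1.0, 0.025, -0.0, -0.0]
force: [-0.8, -0.9, 0.0]
finger_gap: -0.0
```

```bash
python3 - <<'E'
from h import *
s=sense();print(s['t'],s['tcp_pos'],s['force']);print(rel([*arc(-177.3),.068],2.7))
w=snapshot("wrist"); cv2.imwrite("pics/w1.png",w["color"][:,:,::-1])
pk=red(w["color"],6)
for c,a in pk:
    P=plane(w,c,.078,fish)[0]; d=P[:2]-C; print(c.round(),a,P.round(4),"r",np.hypot(*d).round(4),"ang",np.degrees(np.arctan2(d[1],d[0])).round(1))
E
```

```text
2.325 [0.47711602 0.09348412 0.19994387] [-0.81525287 -0.90761686  0.04521032]
(array([  0.4,   0.6, 131.9]), array([-0. ,  0. ,  0.1]))
[391. 164.] 200 [0.5265 0.1498 0.078 ] r 0.0915 ang 122.4
[507. 170.] 175 [0.6212 0.1542 0.078 ] r 0.0936 ang 60.8
[324. 270.] 178 [0.483  0.0661 0.078 ] r 0.0927 ang -176.1
[540. 267.] 85 [0.6716 0.0755 0.078 ] r 0.0961 ang 1.8
[477. 352.] 119 [ 0.6283 -0.0097  0.078 ] r 0.0977 ang -57.3
[377. 355.] 93 [ 0.5339 -0.0116  0.078 ] r 0.0939 ang -116.3
```

View pics/w1.png

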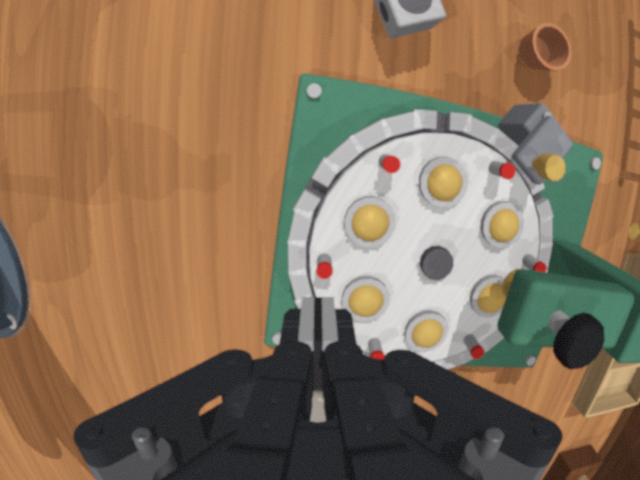

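The wrist view shows the peg at (324,270) with the fingertips at (317,300) beside it. The blanks are clear and peg positions agree within 2 mm. Descending.

Emit:
servo_tool --pt "0 0 30 0 0 0" --pt "0 0 60 0 0 0" --pt "0 0 85 0 0 0" --pt "0 0 105 0 0 0" --pt "0 0 120 0 0 0" --pt "0 0 128 0 0 0" --pt "0 0 131 0 0 0" --pt "0 0 131 0 0 0"

```text
t: 3.38
tcp_pos: [0.4776, 0.0911, 0.0696]
tool_rot: [1.0, 0.022, 0.0, 0.0]
force: [0.3, -0.2, 0.2]
finger_gap: 0.002
```

Emit:
servo_tool --pt "0 1 0 0 0 0" --pt "0 2 0 0 0 0" --pt "0 3 0 0 0 0" --pt "0 4 0 0 0 0" --pt "0 5 0 0 0 0" --pt "0 6 0 0 0 0"

```text
t: 4.12
tcp_pos: [0.4776, 0.0857, 0.0693]
tool_rot: [1.0, 0.022, 0.0, -0.001]
force: [0.3, 5.6, 0.0]
finger_gap: -0.002
```

Contact made at 5.6 N, matching the drag. Following the arc for 10° before the possible slot zone.

Emit:
servo_tool --pt "-0.3 1.7 0 0 0 -1" --pt "-0.5 3.4 0 0 0 -2" --pt "-0.8 5.1 0 0 0 -3" --pt "-1.0 6.8 0 0 0 -4" --pt "-1.2 8.5 0 0 0 -5" --pt "-1.3 10.2 0 0 0 -6" --pt "-1.4 12.0 0 0 0 -7" --pt "-1.5 13.7 0 0 0 -8" --pt "-1.5 15.4 0 0 0 -9" --pt "-1.6 17.1 0 0 0 -10"

```text
t: 5.38
tcp_pos: [0.4767, 0.0691, 0.0693]
tool_rot: [0.994, 0.109, 0.0, -0.001]
force: [0.6, 5.6, 0.9]
finger_gap: 0.001
```

```bash
cat >> h.py <<'E'
def st():
    s=sense(); d=s["tcp_pos"][:2]-C; X=Ro.from_quat(s["tool_rot"]).as_matrix(); F=X.T@s["force"]
    print("t",s["t"],"tcp",s["tcp_pos"].round(4),"toolF",F.round(1),"tool ang",np.degrees(np.arctan2(d[1],d[0])).round(2)%360,"r",np.hypot(*d).round(4),"yaw",np.degrees(np.arctan2(X[1,0],X[0,0])).round(2),"v",(X.T[:2,:2]@d*1000).round(1))
E
python3 -c "
from h import *
st()
for n in('top','scene'):
    s=snapshot(n)
    P=[plane(s,c,.078)[0,:2]-C for c,a in red(s['color'],3)]
    print(n,[np.degrees(np.arctan2(p[1],p[0])).round(1) for p in P if abs(np.hypot(*p)-.092)<.005])"
```

```text
t 5.375 tcp [0.4767 0.0691 0.0693] toolF [ 1.8 -5.4 -0.9] tool ang 181.95 r 0.0989 yaw 12.55 v [-97.2 -18.2]
top [np.float64(-47.8), np.float64(71.9), np.float64(-107.4)]
scene [np.float64(-108.2), np.float64(-49.9), np.float64(133.2), np.float64(12.2), np.float64(72.8)]
```

Emit:
servo_tool --pt "-0.2 1.4 0 0 0 -0.8" --pt "-0.5 2.7 0 0 0 -1.6" --pt "-0.7 4.1 0 0 0 -2.4" --pt "-0.9 5.4 0 0 0 -3.2" --pt "-1.0 6.8 0 0 0 -4.0" --pt "-1.1 7.5 0 0 0 -4.4" --pt "-1.2 8.2 0 0 0 -4.8"

```text
t: 6.35
tcp_pos: [0.4774, 0.0606, 0.0693]
tool_rot: [0.989, 0.151, 0.0, -0.001]
force: [0.1, 5.8, 1.3]
finger_gap: 0.002
```

Emit:
servo_tool --pt "-0.1 0.7 0 0 0 -0.4" --pt "-0.2 1.4 0 0 0 -0.8"

```text
t: 6.6
tcp_pos: [0.4776, 0.0593, 0.0693]
tool_rot: [0.987, 0.158, 0.0, -0.001]
force: [0.1, 5.3, 0.5]
finger_gap: -0.002
```

Emit:
servo_tool --pt "-0.1 0.7 0 0 0 -0.4" --pt "-0.2 1.4 0 0 0 -0.8"

```text
t: 6.85
tcp_pos: [0.4777, 0.0582, 0.0693]
tool_rot: [0.986, 0.164, 0.0, -0.001]
force: [0.8, 5.2, -0.0]
finger_gap: 0.0
```

Emit:
servo_tool --pt "-0.1 0.6 0 0 0 -0.35" --pt "-0.2 1.2 0 0 0 -0.7"

```text
t: 7.1
tcp_pos: [0.478, 0.0569, 0.0693]
tool_rot: [0.985, 0.171, 0.0, -0.001]
force: [0.5, 4.7, 0.6]
finger_gap: -0.002
```

```bash
python3 -c "
from h import *
st()"
```

```text
t 7.1 tcp [0.478  0.0569 0.0693] toolF [ 2.  -4.2 -0.6] tool ang 189.08 r 0.0988 yaw 19.64 v [-97.1 -18.1]
```

Emit:
servo_tool --pt "-0.1 0.6 0 0 0 -0.35" --pt "-0.2 1.2 0 0 0 -0.7"

```text
t: 7.35
tcp_pos: [0.4783, 0.0553, 0.0693]
tool_rot: [0.984, 0.177, 0.0, -0.0]
force: [1.0, 2.9, 0.2]
finger_gap: 0.004
```

Emit:
servo_tool --pt "-0.1 0.5 0 0 0 -0.3" --pt "-0.2 1.0 0 0 0 -0.6"

```text
t: 7.6
tcp_pos: [0.4785, 0.0532, 0.0693]
tool_rot: [0.983, 0.182, -0.0, 0.0]
force: [-0.1, -0.4, -0.3]
finger_gap: 0.002
```

```bash
python3 -c "
from h import *
st()
for n in('top','scene','wrist'):
    s=snapshot(n); cv2.imwrite(f'pics/{n}2.png',s['color'][:,:,::-1])
    P=[plane(s,c,.078,fish if n=='wrist' else ray)[0,:2]-C for c,a in red(s['color'],3)]
    print(n,[(np.degrees(np.arctan2(p[1],p[0])).round(1),np.hypot(*p).round(4)) for p in P if abs(np.hypot(*p)-.092)<.007])
st()
a=cv2.imread('pics/scene2.png')[225:355,260:410];cv2.imwrite('pics/s2c.png',cv2.resize(a,None,fx=4,fy=4,interpolation=2))"
```

```text
t 7.6 tcp [0.4785 0.0532 0.0693] toolF [-0.2  0.3  0.3] tool ang 191.26 r 0.0989 yaw 20.99 v [-97.5 -16.7]
top [(np.float64(21.5), np.float64(0.0924)), (np.float64(-38.0), np.float64(0.0925)), (np.float64(80.9), np.float64(0.0921)), (np.float64(-98.0), np.float64(0.0919))]
scene [(np.float64(-98.6), np.float64(0.0925)), (np.float64(141.6), np.float64(0.0934)), (np.float64(82.0), np.float64(0.0921)), (np.float64(21.4), np.float64(0.091))]
wrist [(np.float64(140.5), np.float64(0.0907)), (np.float64(78.0), np.float64(0.0952)), (np.float64(17.9), np.float64(0.0938))]
t 7.75 tcp [0.4785 0.0533 0.0693] toolF [-0.1  0.1  0.2] tool ang 191.21 r 0.0989 yaw 20.95 v [-97.5 -16.7]
```

View pics/wrist2.png

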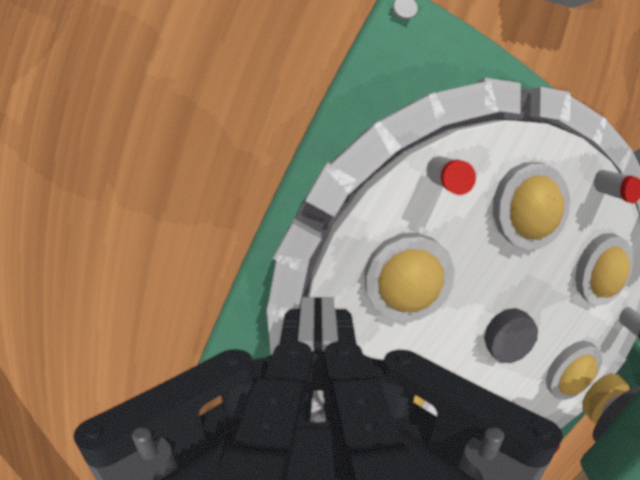

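The wrist view shows the fingertips at (318,300) by the peg, which the gripper hides; the rest is normal. Pegs are now at about 21.4° (q about −0.05). The force fell away, perhaps because the pin is dropping in. Continuing gently.

Emit:
servo_tool --pt "-0.1 0.5 0 0 0 -0.3" --pt "-0.2 1.0 0 0 0 -0.6"

```text
t: 8.0
tcp_pos: [0.4784, 0.0529, 0.0693]
tool_rot: [0.982, 0.187, -0.0, -0.0]
force: [0.1, 4.0, 0.7]
finger_gap: 0.0
```

Emit:
servo_tool --pt "0 0.3 0 0 0 0" --pt "-0.1 0.6 0 0 0 0"

```text
t: 8.25
tcp_pos: [0.4785, 0.0526, 0.0693]
tool_rot: [0.982, 0.187, -0.0, -0.0]
force: [-0.9, 6.0, -0.1]
finger_gap: 0.0
```

Emit:
servo_tool --pt "0 0.3 0 0 0 0" --pt "-0.1 0.6 0 0 0 0"

```text
t: 8.5
tcp_pos: [0.4786, 0.0521, 0.0693]
tool_rot: [0.982, 0.187, -0.0, -0.001]
force: [-0.3, 5.9, 1.1]
finger_gap: -0.001
```

Emit:
servo_tool --pt "0 0.4 0 0 0 -0.2" --pt "-0.1 0.8 0 0 0 -0.4"

```text
t: 8.75
tcp_pos: [0.4788, 0.0514, 0.0693]
tool_rot: [0.982, 0.19, -0.0, -0.001]
force: [-0.2, 7.9, -0.6]
finger_gap: 0.0
```

Emit:
servo_tool --pt "0 0.3 0 0 0 -0.2" --pt "-0.1 0.6 0 0 0 -0.4"

```text
t: 9.0
tcp_pos: [0.4787, 0.0512, 0.0693]
tool_rot: [0.981, 0.194, -0.0, -0.001]
force: [0.4, 7.3, 0.6]
finger_gap: 0.0
```

Emit:
servo_tool --pt "0 0.3 0 0 0 0" --pt "-0.1 0.6 0 0 0 0"

```text
t: 9.25
tcp_pos: [0.4788, 0.0511, 0.0693]
tool_rot: [0.981, 0.193, -0.0, -0.001]
force: [-0.6, 11.2, 0.3]
finger_gap: -0.001
```

```bash
python3 - <<'E'
from h import *
st()
for n in('top','scene'):
    s=snapshot(n); im=s["color"]
    P=[plane(s,c,.078)[0,:2]-C for c,a in red(im,3)]
    print(n,[(np.degrees(np.arctan2(p[1],p[0])).round(1)) for p in P if abs(np.hypot(*p)-.092)<.007])
    f={'top':'pics/top0.png','scene':'pics/scene0.png'}[n]; o=cv2.imread(f)
    # pin knob (brass) crop before/after
    x,y={'top':(255,215),'scene':(348,305)}[n]
    a=[cv2.resize(i[y-25:y+25,x-25:x+25],None,fx=7,fy=7,interpolation=2) for i in(o,im[:,:,::-1])]
    cv2.imwrite(f'pics/pin_{n}.png',np.hstack(a))
cv2.imwrite('pics/pin.png',np.vstack([cv2.resize(cv2.imread(f'pics/pin_{n}.png'),(600,300)) for n in('top','scene')]))
st()
E
```

```text
t 9.25 tcp [0.4788 0.0511 0.0693] toolF [  3.7 -10.6  -0.3] tool ang 192.49 r 0.0991 yaw 22.31 v [-97.6 -16.9]
top [np.float64(22.1), np.float64(-37.4), np.float64(82.0), np.float64(-97.0)]
scene [np.float64(-98.6), np.float64(143.7), np.float64(82.8), np.float64(22.6)]
t 9.35 tcp [0.4787 0.0511 0.0693] toolF [ 4.4 -9.1 -1.6] tool ang 192.47 r 0.0991 yaw 22.31 v [-97.6 -16.9]
```

View pics/pin.png

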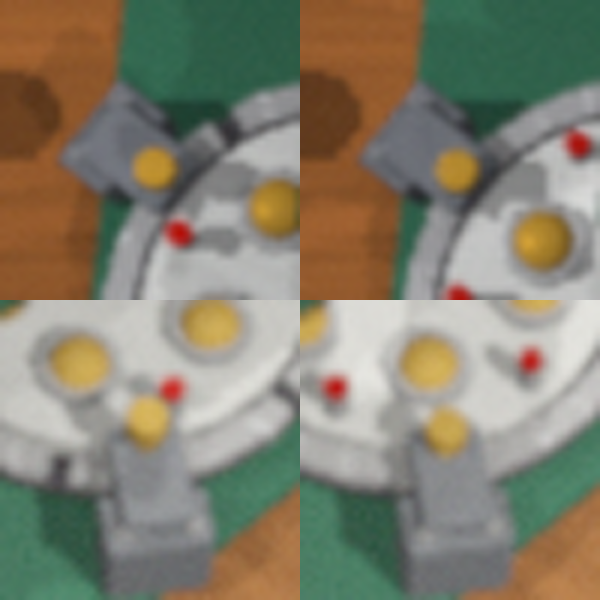

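The pin knob has visibly dropped: in the scene crop it moves from y=420 to y=432, and the shaft under it is gone. The force is rising against the stop, so I'll lean to about 15 N.

Emit:
servo_tool --pt "0 0.3 0 0 0 0" --pt "0 0.6 0 0 0 0" --pt "0 0.6 0 0 0 0"

```text
t: 9.72
tcp_pos: [0.4788, 0.051, 0.0693]
tool_rot: [0.981, 0.193, -0.0, -0.002]
force: [0.0, 12.7, 1.0]
finger_gap: 0.0
```

```bash
python3 -c "
from h import *
st()"
```

```text
t 9.725 tcp [0.4788 0.051  0.0693] toolF [  4.9 -11.8  -1. ] tool ang 192.55 r 0.0991 yaw 22.3 v [-97.7 -16.8]
```

Emit:
servo_tool --pt "0 0.3 0 0 0 0" --pt "0 0.6 0 0 0 0" --pt "0 0.6 0 0 0 0"

```text
t: 10.1
tcp_pos: [0.4788, 0.0509, 0.0693]
tool_rot: [0.981, 0.193, -0.0, -0.002]
force: [-0.2, 14.6, 2.2]
finger_gap: -0.003
```

```bash
python3 -c "
from h import *
st()"
```

```text
t 10.1 tcp [0.4788 0.0509 0.0693] toolF [  5.4 -13.6  -2.1] tool ang 192.6 r 0.0991 yaw 22.28 v [-97.7 -16.7]
```

Emit:
servo_tool --pt "0 0.3 0 0 0 0" --pt "0 0.3 0 0 0 0" --pt "0 0.3 0 0 0 0" --pt "0 0.3 0 0 0 0" --pt "0 0.3 0 0 0 0" --pt "0 0.3 0 0 0 0" --pt "0 0.3 0 0 0 0" --pt "0 0.3 0 0 0 0" --pt "0 0.3 0 0 0 0" --pt "0 0.3 0 0 0 0"

```text
t: 11.35
tcp_pos: [0.4788, 0.0508, 0.0693]
tool_rot: [0.981, 0.193, -0.001, -0.002]
force: [-0.4, 15.2, 2.3]
finger_gap: -0.002
```

```bash
python3 -c "
from h import *
st()"
```

```text
t 11.35 tcp [0.4788 0.0508 0.0693] toolF [  5.4 -14.2  -2.2] tool ang 192.64 r 0.0991 yaw 22.28 v [-97.7 -16.6]
```

Emit:
servo_tool --pt "0 0 0 0 0 0" --pt "0 0 0 0 0 0" --pt "0 0 0 0 0 0"

```text
t: 11.72
tcp_pos: [0.4788, 0.0508, 0.0693]
tool_rot: [0.981, 0.193, -0.0, -0.002]
force: [0.2, 14.8, 2.1]
finger_gap: 0.001
```

Leaned at about 15 N for more than 1.5 s. Backing off, then up.

Emit:
servo_tool --pt "0 -3 0 0 0 0" --pt "0 -7 0 0 0 0" --pt "0 -11 0 0 0 0" --pt "0 -11 -15 0 0 0" --pt "0 -11 -45 0 0 0" --pt "0 -11 -90 0 0 0" --pt "0 -11 -140 0 0 0" --pt "0 -11 -175 0 0 0" --pt "0 -11 -190 0 0 0" --pt "0 -11 -190 0 0 0"

```text
t: 12.98
tcp_pos: [0.4764, 0.0579, 0.2605]
tool_rot: [0.981, 0.194, 0.002, 0.001]
force: [-0.2, 0.1, -0.6]
finger_gap: -0.006
```

```bash
python3 - <<'E'
from h import *
st()
for n in('top','scene','wrist'):
    s=snapshot(n); im=s["color"]; c_=fish if n=='wrist' else ray
    P=[plane(s,c,.078,c_)[0,:2]-C for c,a in red(im,3)]
    print(n,[(np.degrees(np.arctan2(p[1],p[0])).round(1)) for p in P if abs(np.hypot(*p)-.092)<.007])
    cv2.imwrite(f'pics/{n}3.png',im[:,:,::-1])
    k=(im.max(2)<45).astype(np.uint8); nn,_,stt,c=cv2.connectedComponentsWithStats(k)
    for i in range(1,nn):
        p=plane(s,c[i],.190,c_)[0]
        if stt[i,4]>40 and np.hypot(*(p[:2]-[.641,.0656]))<.03: print("knob",c[i].round(1),stt[i],p.round(4))
print(rel([.641,.0656,.21],0), rel([.641,.0656,.26],0))
a=cv2.imread('pics/scene3.png')[225:355,260:410];cv2.imwrite('pics/s3c.png',cv2.resize(a,None,fx=4,fy=4,interpolation=2))
E
```

```text
t 12.975 tcp [0.4764 0.0579 0.2605] toolF [-0.2 -0.2  0.6] tool ang 188.37 r 0.1002 yaw 22.35 v [-97.2 -24.2]
top [np.float64(22.1), np.float64(-37.4), np.float64(82.0), np.float64(-97.0)]
knob [289.1 215.6] [283 210  13  12 129] [0.6408 0.0647 0.19  ]
scene [np.float64(-157.7), np.float64(-98.6), np.float64(143.1), np.float64(82.8), np.float64(22.6)]
wrist [np.float64(142.4), np.float64(81.4), np.float64(-156.7), np.float64(21.7), np.float64(-37.1), np.float64(-96.4)]
knob [521.1 322.5] [ 502  303   42   43 1020] [0.6316 0.0687 0.19  ]
(array([156.5,  56.3,  47.9]), array([-0. ,  0.1, 22.3])) (array([156.4,  56.3,  -2.1]), array([-0. ,  0.1, 22.3]))
```

View pics/s3c.png

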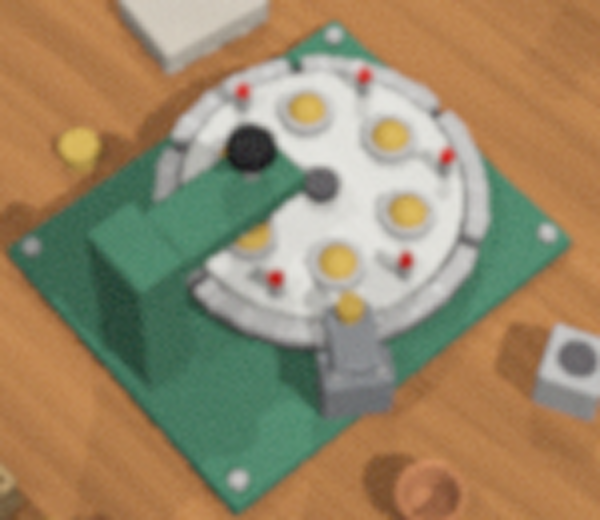

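The scene crop shows the carousel with its slot hidden under the pin block at (350,310), the knob at (250,148), and everything else in place. Moving over the knob.

Emit:
servo_tool --pt "30 11 0 0 0 0" --pt "70 25 0 0 0 0" --pt "110 40 0 0 0 0" --pt "142 51 0 0 0 0" --pt "155 56 10 0 0 0" --pt "155 56 30 0 0 0" --pt "155 56 50 0 0 0" --pt "155 56 59 0 0 0" --pt "155 56 59 0 0 0"

```text
t: 14.25
tcp_pos: [0.6391, 0.0654, 0.1989]
tool_rot: [0.981, 0.194, -0.002, -0.0]
force: [-0.8, 0.5, -0.4]
finger_gap: -0.001
```

```bash
python3 - <<'E'
from h import *
st()
s=snapshot('scene'); w=snapshot('wrist')
cv2.imwrite('pics/p4.png',np.hstack([cv2.resize(s["color"][225:325,270:370,::-1],(400,400),interpolation=2),cv2.resize(w["color"][180:420,200:440,::-1],(400,400))]))
E
```

```text
t 14.25 tcp [0.6391 0.0654 0.1989] toolF [-0.6 -0.8  0.4] tool ang 353.64 r 0.064 yaw 22.36 v [56.2 30.8]
```

View pics/p4.png

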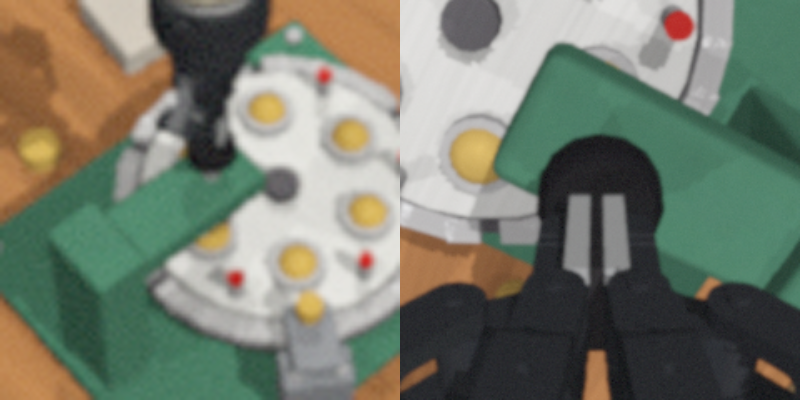

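The fingertips (right crop, (597,200)) sit over the knob's middle. Pressing down.

Emit:
servo_tool --pt "0 0 2 0 0 0" --pt "0 0 4 0 0 0" --pt "0 0 6 0 0 0" --pt "0 0 8 0 0 0" --pt "0 0 10 0 0 0" --pt "0 0 12 0 0 0" --pt "0 0 14 0 0 0" --pt "0 0 16 0 0 0" --pt "0 0 18 0 0 0" --pt "0 0 18 0 0 0"

```text
t: 15.6
tcp_pos: [0.6404, 0.0654, 0.1825]
tool_rot: [0.981, 0.194, 0.0, 0.0]
force: [-2.1, -0.5, 5.1]
finger_gap: -0.002
```

Emit:
servo_tool --pt "0 0 0.5 0 0 0" --pt "0 0 1 0 0 0" --pt "0 0 1 0 0 0"

```text
t: 15.98
tcp_pos: [0.6405, 0.0654, 0.1816]
tool_rot: [0.981, 0.194, 0.0, 0.0]
force: [-1.9, 0.5, 6.8]
finger_gap: 0.001
```

Emit:
servo_tool --pt "0 0 0.5 0 0 0" --pt "0 0 1 0 0 0" --pt "0 0 1.5 0 0 0" --pt "0 0 1.5 0 0 0"

```text
t: 16.48
tcp_pos: [0.6404, 0.0654, 0.1802]
tool_rot: [0.981, 0.194, 0.0, 0.0]
force: [-2.1, 0.2, 6.5]
finger_gap: -0.0
```

Emit:
servo_tool --pt "0 0 0.5 0 0 0" --pt "0 0 1 0 0 0" --pt "0 0 1.5 0 0 0" --pt "0 0 1.5 0 0 0"

```text
t: 16.98
tcp_pos: [0.6405, 0.0654, 0.1791]
tool_rot: [0.981, 0.194, 0.0, 0.0]
force: [-2.1, 0.6, 7.0]
finger_gap: -0.002
```

Emit:
servo_tool --pt "0 0 0.5 0 0 0" --pt "0 0 1 0 0 0" --pt "0 0 1 0 0 0"

```text
t: 17.35
tcp_pos: [0.6405, 0.0654, 0.1791]
tool_rot: [0.981, 0.194, 0.0, 0.0]
force: [-2.9, 0.4, 11.3]
finger_gap: -0.0
```

On the stop: z is steady at 0.1791 and the force is rising. Holding a little firmer for over a second.

Emit:
servo_tool --pt "0 0 0.6 0 0 0" --pt "0 0 0.6 0 0 0" --pt "0 0 0.6 0 0 0" --pt "0 0 0.6 0 0 0" --pt "0 0 0.6 0 0 0" --pt "0 0 0.6 0 0 0" --pt "0 0 0.6 0 0 0" --pt "0 0 0.6 0 0 0" --pt "0 0 0.6 0 0 0" --pt "0 0 0.6 0 0 0"

```text
t: 18.6
tcp_pos: [0.6405, 0.0654, 0.179]
tool_rot: [0.981, 0.194, 0.001, 0.0]
force: [-4.1, 0.1, 14.5]
finger_gap: -0.0
```

Emit:
servo_tool --pt "0 0 0 0 0 0" --pt "0 0 -3 0 0 0" --pt "0 0 -7 0 0 0" --pt "0 0 -11 0 0 0" --pt "0 0 -15 0 0 0" --pt "0 0 -20 0 0 0" --pt "0 0 -40 0 0 0" --pt "0 0 -80 0 0 0" --pt "0 0 -100 0 0 0"

```text
t: 19.73
tcp_pos: [0.6413, 0.0653, 0.2783]
tool_rot: [0.981, 0.194, 0.001, 0.0]
force: [-0.6, 0.2, 0.5]
finger_gap: -0.006
```

Emit:
servo_tool --pt "-40 -15 0 0 0 0" --pt "-90 -35 0 0 0 0" --pt "-135 -55 0 0 0 0" --pt "-150 -60 0 0 0 0" --pt "-150 -60 0 0 0 0"

```text
t: 20.35
tcp_pos: [0.4788, 0.0637, 0.2769]
tool_rot: [0.981, 0.194, 0.0, 0.0]
force: [0.1, -0.3, -0.0]
finger_gap: -0.001
```

```bash
python3 - <<'E'
from h import *
st()
for n in('top','scene'):
    s=snapshot(n); im=s["color"]
    P=[plane(s,c,.078)[0,:2]-C for c,a in red(im,3)]
    print(n,[(np.degrees(np.arctan2(p[1],p[0])).round(1)) for p in P if abs(np.hypot(*p)-.092)<.007])
    cv2.imwrite(f'pics/{n}5.png',im[:,:,::-1])
a=[cv2.resize(cv2.imread(f'pics/scene{i}.png')[225:355,260:410],(400,347),interpolation=2) for i in(3,5)]
cv2.imwrite('pics/fin.png',np.hstack(a))
E
```

```text
t 20.35 tcp [0.4788 0.0637 0.2769] toolF [-0.   0.3  0. ] tool ang 185.17 r 0.0971 yaw 22.36 v [-92.7 -28.7]
top [np.float64(22.1), np.float64(-37.4), np.float64(82.0), np.float64(-97.0)]
scene [np.float64(-157.3), np.float64(-98.6), np.float64(143.1), np.float64(82.8), np.float64(22.6)]
```

View pics/fin.png

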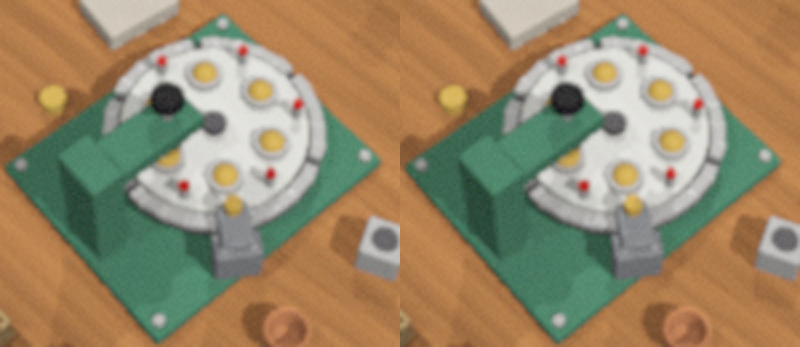

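The two crops, before and after the press, match. The knob is back up at (567,98), the pin is down at (633,205), and nothing has moved. Signing off.

```bash
python3 -c "
from station import *
print(sign_off())"
```

```text
the job is handed in; nothing more can be done
None
```

The job is done and handed in at about 20 s of the 64 s allowed.

- **Carousel:** I pushed it counter-clockwise by the peg nearest the robot, about 20° in all. The pin knob visibly dropped and the carousel came up against the hard stop.
- **Lean on the peg:** I held about 15 N for roughly 1.6 s. The largest reading was about 15.4 N, against the 22 N limit. Force is only read at the end of each move, so I can't rule out brief higher values in between.
- **Plunger:** I pressed the knob until it met its stop, about 14 mm below its nominal top. The force rose from 7 to 14.5 N with no further travel. I held it there for over a second, then let it up.

**Last checks:** the final pictures show the knob back up, the pin still down and the pegs at the same angles as before the press. The items around the press in that picture haven't moved, and the robot is clear with force near zero.

**Disagreements and limits:**
- The camera views differed by up to about 1.5° on the peg angles, which is within calibration error.
- I judged the pin's drop from the pictures and the hard stop; there was no direct reading of it.
- As the pin dropped in, the push force briefly fell to zero, then came back when the peg met the fingers again.

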